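Rack the fitted parts in reverse for welding

TASK

Move the four parts from the plywood board into the steel rack in reverse order, so that the welder starts with the last one: the part now beside the board's end block goes into the bay farthest from the rack's end plate, the next part into the next bay, and so on, until the part farthest from the end block stands beside the end plate. Stand each part upright on the two round bars of its bay, centred over the marked circle, without tipping any part over, and let go of them all.

Things in the scene. Friction and masses are not known exactly. Their poses are not given: they have to be found in the camera images.
- tube_short: short dark-grey steel tube standing on end, open at both ends, 67 mm outside diameter, 85 mm tall, 0.4 kg. Stands on its pad on the board at the start; round, so grip it across the diameter anywhere. Origin: centre of its underside; z up along its axis.
- alu_slug: bright turned aluminium boss with a groove round it and a small recess in its top, 60 mm diameter, 68 mm tall, 0.4 kg. Stands on its pad on the board at the start; round, so grip it across the diameter anywhere. Origin: centre of its underside; z up along its axis.
- tube_ring: brownish tube ring standing on end, open at both ends, 56 mm outside diameter, 55 mm tall, 0.14 kg. Stands on its pad on the board at the start; round, so grip it across the diameter anywhere. Origin: centre of its underside; z up along its axis.
- nozzle_cup: plain light-grey cut-down steel can, open at the top, with small copper-coloured torch cups lying fixed inside, 67 mm outside diameter, 62 mm tall, 0.22 kg. Stands on its pad on the board at the start; round, so grip it across the diameter anywhere. Origin: centre of its underside; z up along its axis.
- pad_tube_short: black rubber disc, 84 mm diameter, 4 mm thick with two raised strips that carry tube_short 7 mm above the board's top (19 mm above the bench); fixed on the board under tube_short's starting place: it stays and shows which place tube_short came from. Origin: centre of its underside, which is the board's top.
- pad_alu_slug: black rubber disc, 84 mm diameter, 4 mm thick with two raised strips that carry alu_slug 7 mm above the board's top (19 mm above the bench); fixed on the board under alu_slug's starting place: it stays and shows which place alu_slug came from. Origin: centre of its underside, which is the board's top.
- pad_tube_ring: black rubber disc, 84 mm diameter, 4 mm thick with two raised strips that carry tube_ring 7 mm above the board's top (19 mm above the bench); fixed on the board under tube_ring's starting place: it stays and shows which place tube_ring came from. Origin: centre of its underside, which is the board's top.
- pad_nozzle_cup: black rubber disc, 84 mm diameter, 4 mm thick with two raised strips that carry nozzle_cup 7 mm above the board's top (19 mm above the bench); fixed on the board under nozzle_cup's starting place: it stays and shows which place nozzle_cup came from. Origin: centre of its underside, which is the board's top.
- board: plywood board the parts start on, fixed: 90 (x) by 400 (y) mm, 12 thick, with an upright end block, 18 thick and 50 tall from the bench, beyond its +y end. The four pads stand in a row at x = 0, y = +142.5 (beside the block), +47.5, -47.5, -142.5 mm, in any order. Origin: centre of underside, on the bench; y to the end block (about robot's left), x across, away from the robot.
- rack: steel rack, fixed, 96 (x) by 400 (y) mm: floor 8 thick; two bars along y at x = -18, 18 carry parts 12 above the bench; end plate 50 tall at +y, lip 18 tall at -y. Ribs 8 thick, 18 tall, at y = 95, 0, -95: four bays, centres (dark circles 76 wide) at x = 0, y = 142.5 (beside the plate), 47.5, -47.5, -142.5. Origin: centre of underside; y to the end plate (left), x away from robot.
Mind the look-alikes: they are no part of the job. Leave any blue look-alike of the alu_slug alone.

How it is judged:
By the outcome, as a careful person would: the job done as asked, in the order asked, and still so for the second after the job is handed in, with the robot touching nothing.
It also fails if it takes over 99 s, if anything falls off the work surface, if the arm or the gripper's body presses on something with over 40 N, if the wrist force passes 120 N, or if a joint passes its speed limit or range.

ROBOT

A 7-joint arm with a two-finger parallel gripper is mounted at the origin on a cart in front of the work surface, level with it; the furniture and walls round the work are solid. World frame = base frame: x ahead of the robot, y to its left, z up, the work surface at z = 0. Lengths are in m, angles in rad, forces in N, time in s.
With the tool pointing down it reaches from about 0.35 to 0.9 m from the base axis. Payload 8.1 kg.
Tool frame: the origin (TCP) lies on the centre line of the jaws, within the pads' length; the fingertips stand 19 mm ahead of it and the grasp point (between the pads) is the TCP (arm.tip_reach is the distance from the TCP to the fingertips, in m); z points along the fingers, y is the line along which they close (so a half turn about z gives the same grasp; the last joint's range is limited). The gripper opens to 92 mm and grips with 3 to 60 N. Pads are 19 mm wide; open, the fingers measure 130 mm over their backs; the gripper's body (75 mm by 190 mm) begins 47 mm behind the grasp point.
Start: joints at [-1.302, 0.434, 0.025, 1.573, -0.012, 1.134, -0.075], TCP at [0.227, 0.582, 0.246] pointing down, gripper open.
Joint ranges: [-2.62, 2.62], [-0.44, 2.09], [-1.27, 1.32], [0.08, 2.57], [-1.32, 4.46], [0.12, 2], [-2.74, 2.74]. Speed limits (rad/s): [2.22, 2.22, 3.01, 3.01, 3.14, 3.14, 3.14].

INTERFACE

Orientations are given as a rotation vector (axis times angle).
In Python, from cell import arm gives the robot as it stands.
- The arm moves only by the tool arm_command, never from a script. Its argument "targets" is a list that holds one entry, the list of rows, each a list of 6 numbers: the shift along the tool's x, y, z in m, then the turn, a rotation vector about the tool's x, y, z in rad. A call has 1 to 10 rows; each row shifts and turns the commanded pose from where the row before left it, along the tool's axes as they then stand; what a row does not reach is not made up. A row lasts 1/8 s, in which the tool goes at most 62.5 mm and 10.7 degrees, less where a joint would pass 70% of its speed; a pose out of reach is approached as far as the arm can. A call with a gripper value outside its range is refused whole. "jaw" is the finger opening in m, from 0 to 0.0918, set as the call begins (left out, the last holds). The fingers move at their own pace and stop on an object; "newtons" is the grip in N (left out, the last holds). Time passes only in rows, so rows that do not move let the fingers close. It gives the time, the measured TCP pose, the force, the opening and the grip force at its end, in the units of the state.
- arm.observe(): the state, without advancing time (a new reading comes with each control period).
- arm.get_image(name): name is "side" or "top"; returns a dict with "pixels" (420x560x3 uint8, red, green, blue), "z_map" (420x560 float32, m along the optical axis (not along the pixel's ray), 0 where there is no reading), "fx", "fy", "cx", "cy" (pixels), "xyz" and "rotation" of the camera in the world. Camera axes: x right, y down, z forward; pixel columns grow to the right and rows downward; lengths in m; the calibration is good to about 2 mm. A picture is of the moment at which its call begins.
- arm.sign_off(): hands the job in; it is judged then, once.
The state is a dict: "clock": time; "joints": joint angles; "dq": joint speeds; "joint_efforts": joint torques, N m; "position": TCP position; "ee_rot": TCP orientation; "force": force on the tool from outside, world axes, zero at the start; "ft_torque": the same for the moment, N m; "width": opening from 0.0 (shut) to 1.0 (fully open); "gripper_force": force on a finger pad.
Only numpy, scipy, OpenCV 4.12 (cv2) and the standard library are available. Lean on these libraries where they do the work, as an engineer would, in place of code of your own. Each camera call takes 0.05 s, during which the arm holds its last target. There are 200 camera calls.

## Working session

There is one attempt and no reset: what is moved stays moved. The work goes in short steps, Python scripts to look and compute and a tool call to move; the robot and the scene stay as the last step left them, time stands still between calls to the robot, and variables do not carry over. Pictures are saved under pics/ and viewed, at most 14 in all, crops included, and the job is handed in when it is done.

Besides the shell and the picture viewer there is one more tool, called after "Emit:" as name([rows], argument=value, ...), one row to a line, values as JSON. arm_command: Moves the arm, as the interface text tells. Its arguments: {"type":"object","properties":{"targets":{"type":"array","items":{"type":"array","items":{"type":"array","items":{"type":"number"}}}},"jaw":{"type":"number"},"newtons":{"type":"number"}},"required":["targets"]}

```bash
mkdir -p pics; cat > h.py <<'E'
import numpy as np, cv2
from cell import arm
def grab(n,tag):
    g=arm.get_image(n); cv2.imwrite(f'pics/{n}_{tag}.png',g['pixels'][:,:,::-1]); np.savez(f'{n}.npz',**g); return g
def R(g):
    r=np.array(g['rotation'],float); return r if r.shape==(3,3) else cv2.Rodrigues(r)[0]
def cast(g,u,v,z):
    d=R(g)@np.array([(u-g['cx'])/g['fx'],(v-g['cy'])/g['fy'],1]); o=np.array(g['xyz']); return o+d*(z-o[2])/d[2]
def cloud(g):
    v,u=np.mgrid[0:420,0:560]; Z=g['z_map']
    return np.stack([(u-g['cx'])/g['fx']*Z,(v-g['cy'])/g['fy']*Z,Z],-1)@R(g).T+np.array(g['xyz'])
E
python3 - <<'E'
from h import *
for n in('top','side'):
    g=grab(n,'0'); print(n,g['xyz'],np.round(R(g),3).tolist(),g['fx'],g['cx'],g['cy'])
s=arm.observe(); print(s, arm.tip_reach)
E
```

```text
top [ 0.45766004 -0.14117856  0.96274819] [[-0.007, -0.999, 0.04], [-1.0, 0.006, -0.023], [0.023, -0.04, -0.999]] 479.49124542089686 281.80276067056025 212.11228643030887
side [0.35298783 0.61777435 0.39975085] [[-0.985, -0.058, 0.163], [-0.173, 0.381, -0.908], [-0.009, -0.923, -0.385]] 417.0496374978966 274.86743544920864 205.07818677697426
{'clock': 0.1, 'joints': array([-1.3016172 ,  0.43516003,  0.02497401,  1.57400915, -0.01160142,
        1.1339995 , -0.0751051 ]), 'dq': array([ 0.00034493, -0.00118479, -0.00116678, -0.0040577 ,  0.00076101,
       -0.00094948, -0.0003523 ]), 'joint_efforts': array([ 3.63833511e-03, -6.69122601e+01,  9.88581218e-01, -3.15146685e+01,
       -6.03549834e-02,  3.73735128e-02,  6.51628579e-05]), 'position': array([0.22693518, 0.58187779, 0.24501808]), 'ee_rot': array([-5.80723029e-01, -3.08731320e+00,  2.23749919e-03]), 'force': array([-0.89338263,  0.1541859 , -0.35554444]), 'ft_torque': array([-1.65401981e-03, -2.67139362e-02,  5.03335392e-06]), 'gripper_force': 0.0, 'width': 0.9995931004082614} 0.019
```

View pics/top_0.png

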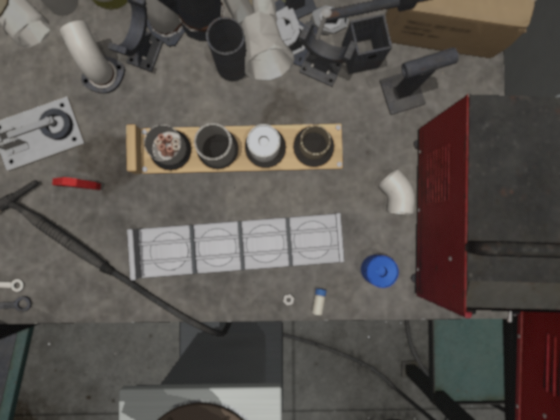

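View pics/side_0.png

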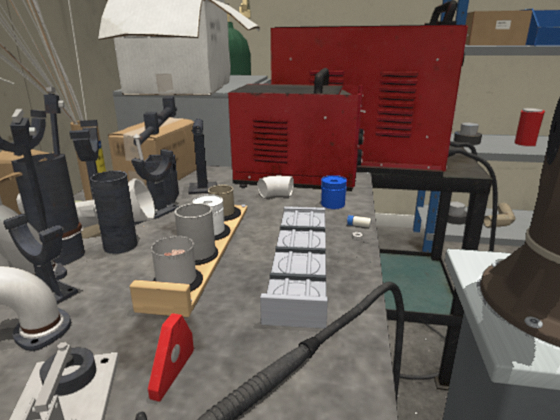

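The top view shows the board at (127–342, 148) with its end block at the left (133,148). From the block the parts are nozzle_cup (168,147), tube_short (215,146), alu_slug (264,145) and tube_ring (314,145). The rack's end plate is also at the left, (132,254), and its far bay is at (316,240). The alu_slug candidates are the bright part on a pad (264,145) and the blue piece (380,270). The bright one fits the description, and the blue one stays where it is.

```bash
python3 - <<'E'
from h import *
T=dict(np.load('top.npz')); S=dict(np.load('side.npz'))
CT=cloud(T); CS=cloud(S)
im=T['pixels'][110:300,110:360,::-1]; cv2.imwrite('pics/crop.png',cv2.resize(im,None,fx=3,fy=3,interpolation=cv2.INTER_CUBIC))
seeds=dict(noz=(168,147),tub=(215,146),alu=(264,145),ring=(314,145))
def circ(P):
    A=np.c_[2*P,np.ones(len(P))]; s=np.linalg.lstsq(A,(P**2).sum(1),rcond=None)[0]; return s[:2],np.sqrt(s[2]+s[:2]@s[:2])
for n,(u,v) in seeds.items():
    c0=cast(T,u,v,.08)[:2]
    for nm,C in(('top',CT),('side',CS)):
        m=(np.hypot(*(np.moveaxis(C,-1,0)[:2]-c0[:,None,None]))<.046)&(C[...,2]>.04)&(C[...,2]<.13)
        P=C[m]; zt=np.percentile(P[:,2],97); Q=P[P[:,2]>zt-.004][:,:2].astype(np.float32)
        (cx,cy),r=cv2.minEnclosingCircle(Q)
        W=P[P[:,2]<zt-.008][:,:2]
        print(n,nm,np.round([zt,cx,cy,r],4),len(Q), 'wallfit',*(np.round(x,4) for x in circ(W.astype(float))) if len(W)>20 else '')
# bench level, rack points
for nm,C in(('top',CT),('side',CS)):
    print(nm,'bench z',np.median(C[(abs(C[...,0]-.55)<.01)&(abs(C[...,1]-.0)<.1)][:,2]))
p=[cast(T,u,v,.018) for u,v in((192,250),(243,246),(290,243))]
print('ribs approx',np.round(p,3).tolist())
m=(CT[...,2]>.013)&(CT[...,2]<.024)&(CT[...,0]>.25)&(CT[...,0]<.47)&(abs(CT[...,1]+.04)<.25)
vis=T['pixels'].copy(); vis[m]=(255,0,0); cv2.imwrite('pics/mask.png',cv2.resize(vis[200:300,110:360,::-1],None,fx=3,fy=3,interpolation=0))
# tall obstacles
m=(CT[...,2]>.06)&(CT[...,0]>.2)&(CT[...,0]<.8)&(abs(CT[...,1])<.4)
H=np.zeros((12,16))
for x,y,z in CT[m]: i,j=int((x-.2)/.05),int((.4-y)/.05); H[i,j]=max(H[i,j],z)
print(np.round(H[::-1]*100).astype(int))
E
```

```text
noz top [0.0819 0.6226 0.0592 0.0336] 73 wallfit [0.6223 0.0586] 0.0253
noz side [0.0806 0.6231 0.0587 0.0351] 204 wallfit [0.6233 0.0595] 0.0317
tub top [ 0.1054  0.62   -0.0363  0.0338] 185 wallfit [ 0.6184 -0.0369] 0.0319
tub side [ 0.1036  0.6197 -0.0355  0.0356] 214 wallfit [ 0.6206 -0.0352] 0.0321
alu top [ 0.0871  0.6247 -0.1275  0.0304] 367 wallfit [ 0.6128 -0.1287] 0.0191
alu side [ 0.0865  0.626  -0.1273  0.0308] 178 wallfit [ 0.6168 -0.1233] 0.0199
ring top [ 0.0753  0.6279 -0.2247  0.0283] 89 wallfit [ 0.6272 -0.2245] 0.027
ring side [ 0.0736  0.6321 -0.2249  0.0306] 92 wallfit [ 0.629  -0.2247] 0.0269
top bench z 0.00023884261628492887
side bench z 0.00033359210867378586
ribs approx [[0.422, 0.013, 0.018], [0.429, -0.086, 0.018], [0.435, -0.179, 0.018]]
[[ 0  0  0 11 11 13  0  0 15 15 12 14 14 15 11 11]
 [ 0  0  0  0  0  0  0  0  0  0  0  0  0  0  0 19]
 [ 0  6  6  0  0  0  8  8 11 10  9  0  8  0  0  0]
 [ 0  0  0  0  0  0  8  8 11 11  9  9  8  8  0  0]
 [ 0  0  6  8  0  0  8  8 11 11  9  0  6  0  0  0]
 [ 0  0  6  8  0  0  0  0  0  0  0  0  0  0  0  0]
 [ 0  0  0  0  0  0  0  0  0  0 96  0  0  0  0  0]
 [ 0  0  0  0  0  0  0  0  0  0  0  0  0  0  7  7]
 [ 0  0  0  0  0  0  0  0  0  0  0  0  0  0  7  7]
 [ 0  0  0  0  0  0  0  0  0  0  0  0  0  0  0  0]
 [ 0  0  0  0  0  0  0  0  0  0  0  0  0  0  0  0]
 [ 0  0  0  0  0  0  0  0  0  0  0  0  0  0  0  0]]
```

View pics/crop.png

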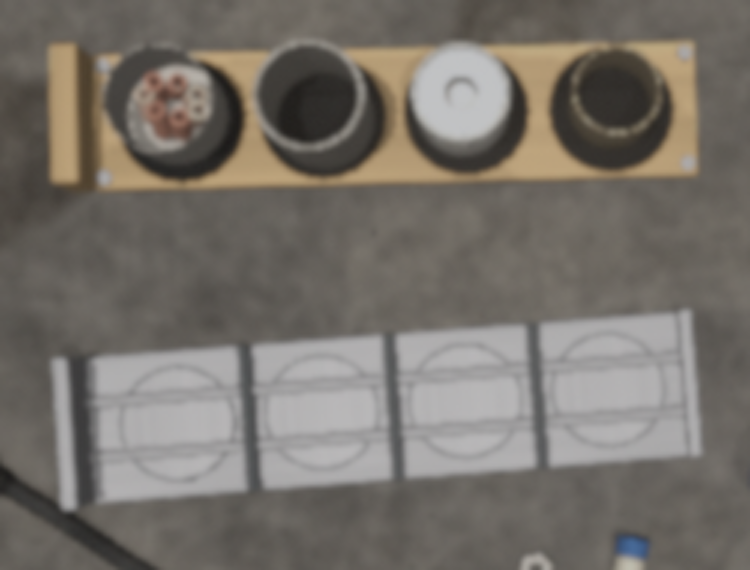

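View pics/mask.png

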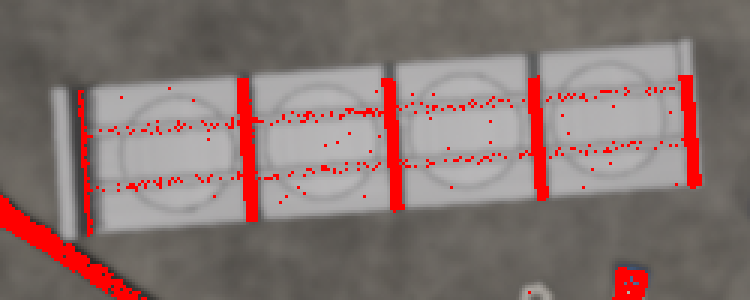

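The crop confirms the order: cups in the can, wide dark tube, bright boss with a recess, small brown ring. My x<0.47 limit clipped the rib mask, so I'll fit the rack without that limit, using ribs and colour outline.

```bash
cat > rack.py <<'E'
from h import *
def fit(G,nm):
    C=cloud(G); X,Y,Z=np.moveaxis(C,-1,0)
    near=(X>.33)&(X<.53)&(Y>-.31)&(Y<.17)
    m=((Z>.0155)&(Z<.0215)&near).astype(np.uint8)
    n,l,st,_=cv2.connectedComponentsWithStats(m)
    for i in sorted(range(1,n),key=lambda i:-st[i,4])[:6]:
        P=C[l==i][:,:2].astype(np.float32)
        if len(P)<60: continue
        (c,s,a)=cv2.minAreaRect(P*1000); print(nm,'z18',np.round(c,1),np.round(s,1),round(a,1),'mean',np.round(P.mean(0)*1000,1))
    m=((Z>.004)&(Z<.0105)&near)
    P=C[m][:,:2].astype(np.float32)*1000; print(nm,'floor',[np.round(q,1) for q in cv2.minAreaRect(P)])
    m=((Z>.045)&(Z<.055)&near); P=C[m][:,:2].astype(np.float32)*1000
    if len(P)>20: print(nm,'plate',[np.round(q,1) for q in cv2.minAreaRect(P)])
if __name__=='__main__':
    fit(dict(np.load('top.npz')),'top'); fit(dict(np.load('side.npz')),'side')
    T=dict(np.load('top.npz')); hsv=cv2.cvtColor(T['pixels'],cv2.COLOR_RGB2HSV)
    m=cv2.inRange(hsv,(0,0,135),(180,40,255)); m[:205]=0;m[295:]=0;m[:,:120]=0;m[:,350:]=0
    m=cv2.morphologyEx(m,cv2.MORPH_CLOSE,np.ones((9,9)))
    c=max(cv2.findContours(m,0,1)[0],key=cv2.contourArea); r=cv2.minAreaRect(c)
    for p in cv2.boxPoints(r): print('px',np.round(p),np.round(cast(T,*p,.008)*1000,1))
    # board yaw and pads
    m=cv2.inRange(hsv,(8,60,90),(30,255,255)); m[:110]=0;m[190:]=0;m[:,:115]=0;m[:,355:]=0
    c=max(cv2.findContours(cv2.morphologyEx(m,cv2.MORPH_CLOSE,np.ones((5,5))),0,1)[0],key=cv2.contourArea)
    P=np.array([cast(T,*p[0],.012)[:2]*1000 for p in c],np.float32); print('board',cv2.minAreaRect(P))
E
python3 rack.py
```

```text
top z18 [359.3 135.2] [91.2 13.3] 56.1 mean [361.7 139.4]
top z18 [ 443.8 -276.2] [95.1  8.6] 3.7 mean [ 442.8 -276. ]
top z18 [424.2  14. ] [94.6  8.9] 4.2 mean [424.   13.5]
top z18 [429.6 -81. ] [94.5  8. ] 4.1 mean [429.7 -80.9]
top z18 [ 436.7 -175.6] [95.   7.9] 4.2 mean [ 437.3 -175.5]
top floor [array([430.2, -68.9]), array([473.6, 197.2]), np.float64(89.8)]
top plate [array([415.2, 123.3]), array([94.3, 11.2]), np.float64(3.6)]
side z18 [355.7 131. ] [98.4 12.4] 55.3 mean [359.5 137.6]
side z18 [416.9 127.7] [95.9  4.6] 3.4 mean [416.8 127.7]
side z18 [424.9  13.9] [95.  12.6] 5.3 mean [424.5  15.1]
side z18 [432.  -80.4] [93.2 12.2] 3.7 mean [431.6 -79.4]
side z18 [ 438.2 -174.4] [93.3 12.2] 4.7 mean [ 438.9 -174.1]
side z18 [ 445.  -274.9] [93.3 11.3] 4.6 mean [ 444.3 -274.7]
side floor [array([399.5, -55.7]), array([158.9, 446.3]), np.float64(3.7)]
side plate [array([417.6, 123.6]), array([94.7, 13.1]), np.float64(3.8)]
px [126. 230.] [462.7 145.    8. ]
px [340. 212.] [ 496.2 -279.     8. ]
px [344. 261.] [ 397.6 -286.2    8. ]
px [130. 279.] [365.4 136.2   8. ]
board ((624.0574951171875, -68.91891479492188), (98.4706802368164, 431.5539855957031), 0.19939976930618286)
```

```bash
cat > plan.py <<'E'
import sys; from h import *
# usage: plan.py x y z n  : rows to go from the measured pose to tool down, tool y=+X world
x,y,z,n=float(sys.argv[1]),float(sys.argv[2]),float(sys.argv[3]),int(sys.argv[4])
s=arm.observe(); R0=cv2.Rodrigues(s['ee_rot'])[0]; Rt=np.array([[0,1,0],[1,0,0],[0,0,-1.]])
w=cv2.Rodrigues(R0.T@Rt)[0].ravel(); d=np.array([x,y,z])-s['position']
print('turn',np.round(w,4),'d',np.round(d,4),'t',round(s['clock'],2),'F',np.round(s['force'],1),'w',round(s['width']*91.8,1),'g',s['gripper_force'])
Rc=R0
for i in range(n):
    print([round(float(v),4) for v in np.r_[Rc.T@d/n,w/n]]); Rc=Rc@cv2.Rodrigues(w/n)[0]
E
python3 plan.py .623 .059 .2 16
```

```text
turn [-1.2000e-03  1.0000e-03  1.1989e+00] d [ 0.3961 -0.5229 -0.045 ] t 0.1 F [-0.9  0.2 -0.4] w 91.8 g 0.0
[-0.0349, -0.0214, 0.0028, -0.0001, 0.0001, 0.0749]
[-0.0364, -0.0188, 0.0028, -0.0001, 0.0001, 0.0749]
[-0.0377, -0.016, 0.0028, -0.0001, 0.0001, 0.0749]
[-0.0388, -0.0131, 0.0028, -0.0001, 0.0001, 0.0749]
[-0.0397, -0.0102, 0.0028, -0.0001, 0.0001, 0.0749]
[-0.0404, -0.0072, 0.0028, -0.0001, 0.0001, 0.0749]
[-0.0408, -0.0041, 0.0028, -0.0001, 0.0001, 0.0749]
[-0.041, -0.0011, 0.0028, -0.0001, 0.0001, 0.0749]
[-0.0409, 0.002, 0.0028, -0.0001, 0.0001, 0.0749]
[-0.0407, 0.0051, 0.0028, -0.0001, 0.0001, 0.0749]
[-0.0402, 0.0081, 0.0028, -0.0001, 0.0001, 0.0749]
[-0.0395, 0.0111, 0.0028, -0.0001, 0.0001, 0.0749]
[-0.0385, 0.014, 0.0028, -0.0001, 0.0001, 0.0749]
[-0.0374, 0.0168, 0.0028, -0.0001, 0.0001, 0.0749]
[-0.036, 0.0196, 0.0028, -0.0001, 0.0001, 0.0749]
[-0.0344, 0.0222, 0.0028, -0.0001, 0.0001, 0.0749]
```

Emit:
arm_command([
  [[-0.035,-0.021,0.003,0,0,0.075],[-0.036,-0.019,0.003,0,0,0.075],[-0.038,-0.016,0.003,0,0,0.075],[-0.039,-0.013,0.003,0,0,0.075],[-0.04,-0.01,0.003,0,0,0.075],[-0.04,-0.007,0.003,0,0,0.075],[-0.041,-0.004,0.003,0,0,0.075],[-0.041,-0.001,0.003,0,0,0.075],[-0.041,0.002,0.003,0,0,0.075],[-0.041,0.005,0.003,0,0,0.075]],
], jaw=0.0918, newtons=20)

```text
clock: 1.35
position: [0.4758, 0.2545, 0.2154]
ee_rot: [-1.674, -2.658, 0.0]
force: [0.7, 0.4, -0.3]
width: 1.001
gripper_force: 0.0
```

Emit:
arm_command([
  [[-0.04,0.008,0.003,0,0,0.075],[-0.04,0.011,0.003,0,0,0.075],[-0.039,0.014,0.003,0,0,0.075],[-0.037,0.017,0.003,0,0,0.075],[-0.036,0.02,0.003,0,0,0.075],[-0.034,0.022,0.003,0,0,0.075],[0,0,0,0,0,0],[0,0,0,0,0,0]],
])

```text
clock: 2.35
position: [0.6234, 0.06, 0.1972]
ee_rot: [-2.221, -2.22, 0.001]
force: [0.1, 1.0, -0.5]
width: 1.003
gripper_force: 0.0
```

```bash
python3 plan.py .623 .059 .065 1; python3 - <<'E'
from h import *
grab('side','1')
E
```

```text
turn [-0.0012 -0.0003 -0.0004] d [-0.0004 -0.001  -0.1322] t 2.35 F [ 0.1  1.  -0.5] w 92.0 g 0.0
[-0.001, -0.0003, 0.1322, -0.0012, -0.0003, -0.0004]
```

View pics/side_1.png

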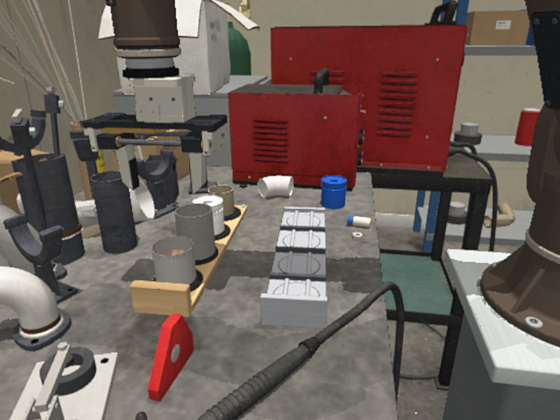

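The tool is centred over the nozzle cup, and the path down is clear.

Emit:
arm_command([
  [[-0.001,0,0.025,0,0,0],[0,0,0.03,0,0,0],[0,0,0.03,0,0,0],[0,0,0.025,0,0,0],[0,0,0.015,0,0,0],[0,0,0.007,0,0,0],[0,0,0,0,0,0]],
])

```text
clock: 3.28
position: [0.624, 0.0588, 0.0659]
ee_rot: [-2.222, -2.221, -0.0]
force: [-0.4, 0.3, -0.1]
width: 1.001
gripper_force: 0.0
```

Emit:
arm_command([
  [[0,0,0,0,0,0],[0,0,0,0,0,0],[0,0,0,0,0,0],[0,0,0,0,0,0],[0,0,0,0,0,0],[0,0,0,0,0,0]],
], jaw=0.05, newtons=15)

```text
clock: 4.03
position: [0.6241, 0.0585, 0.066]
ee_rot: [2.222, 2.22, 0.001]
force: [-0.9, 0.2, 5.8]
width: 0.72
gripper_force: 15.0
```

Emit:
arm_command([
  [[0,0,-0.01,0,0,0],[0,0,-0.03,0,0,0],[0,0,-0.04,0,0,0],[0,0,-0.035,0,0,0],[-0.02,-0.013,0,0,0,0],[-0.04,-0.026,0,0,0,0],[-0.05,-0.033,0,0,0,0],[-0.05,-0.033,0,0,0,0],[-0.05,-0.033,0,0,0,0],[-0.04,-0.026,0,0,0,0]],
])

```text
clock: 5.28
position: [0.4578, -0.1933, 0.1811]
ee_rot: [2.224, 2.218, -0.0]
force: [0.8, -0.6, -1.9]
width: 0.724
gripper_force: 15.0
```

Emit:
arm_command([
  [[-0.02,-0.013,0,0,0,0],[-0.011,-0.007,0,0,0,0],[0,0,0,0,0,0],[0,0,0,0,0,0]],
])

```text
clock: 5.78
position: [0.4404, -0.2211, 0.1806]
ee_rot: [-2.221, -2.222, -0.001]
force: [0.6, -0.5, -2.3]
width: 0.719
gripper_force: 15.0
```

```bash
python3 plan.py .4403 -.2229 .062 1; python3 - <<'E'
from h import *
grab('side','2')
E
```

```text
turn [ 0.0001 -0.0005  0.0006] d [-1.000e-04 -1.800e-03 -1.186e-01] t 5.78 F [ 0.6 -0.5 -2.3] w 66.0 g 14.999746575340396
[-0.0018, -0.0001, 0.1186, 0.0001, -0.0005, 0.0006]
```

View pics/side_2.png

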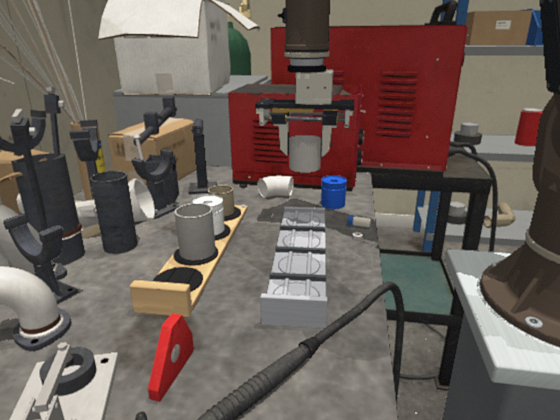

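The can is held upright at (305,152) above the far bay, and the blue piece is clear of the jaws. Next I lower it.

Emit:
arm_command([
  [[-0.002,0,0.02,0,0,0],[0,0,0.03,0,0,0],[0,0,0.03,0,0,0],[0,0,0.025,0,0,0],[0,0,0.012,0,0,0],[0,0,0,0,0,0],[0,0,0.002,0,0,0],[0,0,0.001,0,0,0],[0,0,0,0,0,0]],
])

```text
clock: 6.95
position: [0.4399, -0.2243, 0.0611]
ee_rot: [2.222, 2.22, 0.001]
force: [-0.4, -0.9, -2.5]
width: 0.725
gripper_force: 15.0
```

```bash
python3 plan.py .4403 -.2229 .059 1; python3 - <<'E'
from h import *
g=grab('side','3'); cv2.imwrite('pics/s3.png',cv2.resize(g['pixels'][130:330,180:400,::-1],None,fx=3,fy=3))
E
```

```text
turn [ 0.0008  0.0001 -0.0011] d [ 0.0004  0.0014 -0.0021] t 6.95 F [-0.4 -0.9 -2.5] w 66.6 g 14.999760148348287
[0.0014, 0.0004, 0.0021, 0.0008, 0.0001, -0.0011]
```

View pics/s3.png

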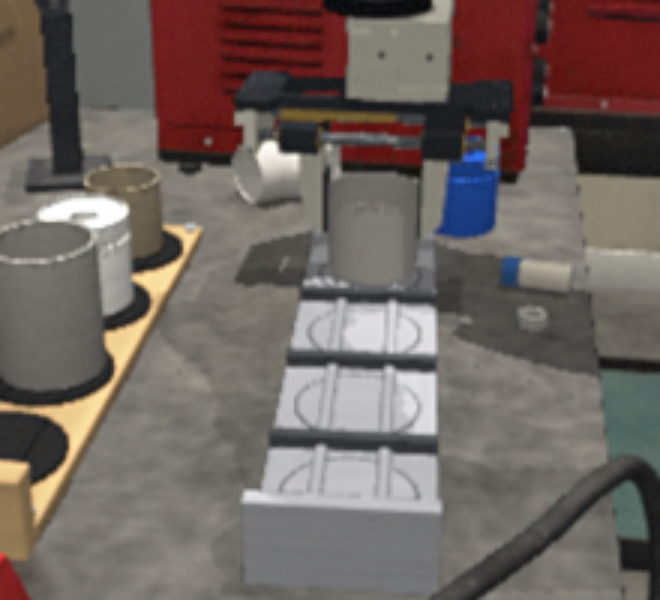

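The can is over the far bay, just above the bars, and the wrist still carries its weight. I'll set it down in small steps.

Emit:
arm_command([
  [[0.001,0,0.001,0,0,0],[0,0,0.001,0,0,0],[0,0,0,0,0,0],[0,0,0,0,0,0]],
])

```text
clock: 7.5
position: [0.4397, -0.2232, 0.059]
ee_rot: [-2.223, -2.22, -0.001]
force: [-2.1, 1.7, 5.1]
width: 0.722
gripper_force: 15.0
```

Emit:
arm_command([
  [[0,0,0,0,0,0],[0,0,0,0,0,0],[0,0,0,0,0,0],[0,0,0,0,0,0],[0,0,-0.01,0,0,0],[0,0,-0.03,0,0,0],[0,0,-0.04,0,0,0],[0,0,-0.03,0,0,0],[0.02,0.02,0,0,0,0],[0.04,0.038,0,0,0,0]],
], jaw=0.0918)

```text
clock: 8.75
position: [0.4976, -0.1648, 0.1704]
ee_rot: [2.227, 2.214, 0.001]
force: [1.3, -0.1, -0.7]
width: 1.001
gripper_force: 0.0
```

Emit:
arm_command([
  [[0.043,0.04,0,0,0,0],[0.043,0.042,0,0,0,0],[0.031,0.03,0,0,0,0],[0.01,0.01,0,0,0,0],[0,0,0,0,0,0],[0,0,0,0,0,0]],
])

```text
clock: 9.5
position: [0.6188, -0.0385, 0.169]
ee_rot: [2.225, 2.218, -0.001]
force: [-0.9, -0.8, -0.9]
width: 0.999
gripper_force: 0.0
```

```bash
python3 plan.py .6202 -.036 .087 1; python3 - <<'E'
from h import *
g=grab('side','4'); cv2.imwrite('pics/s4.png',cv2.resize(g['pixels'][100:330,80:400,::-1],None,fx=2.4,fy=2.4))
E
```

```text
turn [-0.0005  0.0008 -0.0034] d [ 0.0014  0.0025 -0.082 ] t 9.5 F [-0.9 -0.8 -0.9] w 91.7 g 0.0
[0.0025, 0.0014, 0.082, -0.0005, 0.0008, -0.0034]
```

View pics/s4.png

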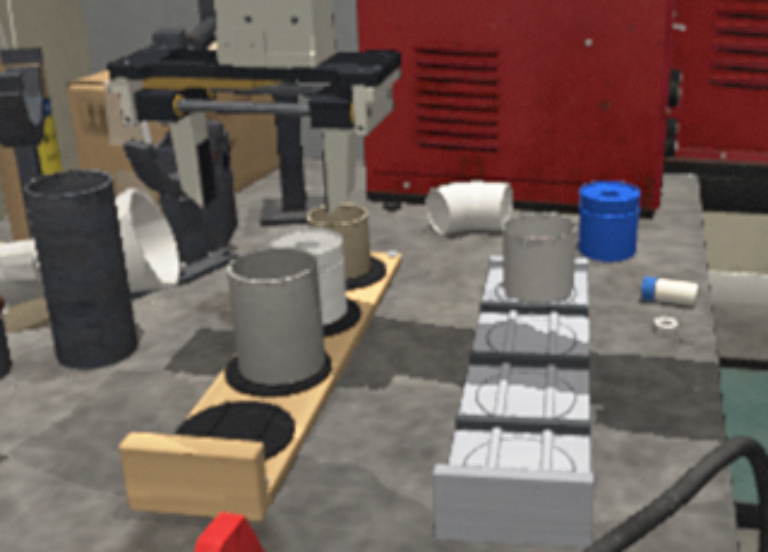

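The can stands upright in the far bay at crop (540,258), and the jaws are over tube_short. Next I grip the tube.

Emit:
arm_command([
  [[0.002,0.001,0,0,0,-0.003],[0,0,0.02,0,0,0],[0,0,0.03,0,0,0],[0,0,0.022,0,0,0],[0,0,0.01,0,0,0],[0,0,0,0,0,0]],
])

```text
clock: 10.3
position: [0.6205, -0.0348, 0.0866]
ee_rot: [-2.219, -2.223, 0.001]
force: [-0.1, 0.5, 0.3]
width: 0.998
gripper_force: 0.0
```

Emit:
arm_command([
  [[0,0,0,0,0,0],[0,0,0,0,0,0],[0,0,0,0,0,0],[0,0,0,0,0,0],[0,0,0,0,0,0]],
], jaw=0.05, newtons=25)

```text
clock: 10.92
position: [0.6212, -0.0345, 0.0872]
ee_rot: [2.219, 2.223, 0.001]
force: [-0.1, 0.2, 4.6]
width: 0.715
gripper_force: 25.0
```

Emit:
arm_command([
  [[0,0,-0.01,0,0,0],[0,0,-0.03,0,0,0],[0,0,-0.04,0,0,0],[0,0,-0.02,0,0,0],[-0.01,-0.02,0,0,0,0],[-0.02,-0.04,0,0,0,0],[-0.025,-0.05,0,0,0,0],[-0.02,-0.045,0,0,0,0],[-0.012,-0.022,0,0,0,0],[-0.006,-0.01,0,0,0,0]],
])

```text
clock: 12.18
position: [0.4325, -0.1283, 0.1869]
ee_rot: [-2.22, -2.222, -0.0]
force: [0.2, 0.5, -3.9]
width: 0.715
gripper_force: 25.0
```

Emit:
arm_command([
  [[0,0,0,0,0,0],[0,0,0,0,0,0]],
])

```text
clock: 12.42
position: [0.4352, -0.1273, 0.1868]
ee_rot: [2.218, 2.224, 0.001]
force: [0.6, -0.6, -4.1]
width: 0.717
gripper_force: 25.0
```

```bash
python3 plan.py .4338 -.127 .0805 1
```

```text
turn [0.0006 0.0001 0.0031] d [-0.0014  0.0003 -0.1063] t 12.43 F [ 0.6 -0.6 -4.1] w 65.8 g 24.981640446349047
[0.0003, -0.0015, 0.1063, 0.0006, 0.0001, 0.0031]
```

Emit:
arm_command([
  [[0,-0.001,0.02,0,0,0],[0,0,0.03,0,0,0],[0,0,0.03,0,0,0],[0,0,0.018,0,0,0],[0,0,0.005,0,0,0],[0,0,0.001,0,0,0],[0,0,0,0,0,0]],
])

```text
clock: 13.3
position: [0.4338, -0.1278, 0.0833]
ee_rot: [2.218, 2.223, 0.001]
force: [-0.7, -0.1, -4.6]
width: 0.714
gripper_force: 25.0
```

Emit:
arm_command([
  [[0,0,0.001,0,0,0],[0,0,0.001,0,0,0],[0,0,0,0,0,0]],
])

```text
clock: 13.68
position: [0.4331, -0.1278, 0.0808]
ee_rot: [2.219, 2.223, 0.0]
force: [0.4, -0.1, -4.2]
width: 0.717
gripper_force: 25.0
```

Emit:
arm_command([
  [[0,0,0.001,0,0,0],[0,0,0,0,0,0],[0,0,0,0,0,0]],
])

```text
clock: 14.05
position: [0.4332, -0.1279, 0.0801]
ee_rot: [2.219, 2.223, 0.001]
force: [-1.8, 2.0, 4.7]
width: 0.713
gripper_force: 25.0
```

Emit:
arm_command([
  [[0,0,0,0,0,0],[0,0,0,0,0,0],[0,0,0,0,0,0],[0,0,0,0,0,0],[0,0,-0.01,0,0,0],[0,0,-0.03,0,0,0],[0,0,-0.04,0,0,0],[0,0,-0.01,0,0,0],[0,0.02,0,0,0,0],[0,0.04,0,0,0,0]],
], jaw=0.0918)

```text
clock: 15.3
position: [0.4926, -0.1276, 0.17]
ee_rot: [-2.219, -2.222, -0.001]
force: [1.3, 0.1, 0.4]
width: 1.001
gripper_force: 0.0
```

Emit:
arm_command([
  [[0,0.05,0,0,0,0],[0,0.045,0,0,0,0],[0,0.027,0,0,0,0],[0,0.01,0,0,0,0],[0,0,0,0,0,0],[0,0,0,0,0,0]],
])

```text
clock: 16.05
position: [0.6238, -0.1277, 0.1697]
ee_rot: [-2.22, -2.222, 0.001]
force: [-0.7, 0.8, -0.7]
width: 1.003
gripper_force: 0.0
```

```bash
python3 plan.py .6255 -.1274 .07 1; python3 - <<'E'
from h import *
g=grab('side','5'); cv2.imwrite('pics/s5.png',cv2.resize(g['pixels'][100:330,80:400,::-1],None,fx=2.4,fy=2.4))
E
```

```text
turn [-0.0008 -0.0003  0.0011] d [ 0.0017  0.0003 -0.0997] t 16.05 F [-0.7  0.8 -0.7] w 92.1 g 0.0
[0.0003, 0.0018, 0.0997, -0.0008, -0.0003, 0.0011]
```

View pics/s5.png

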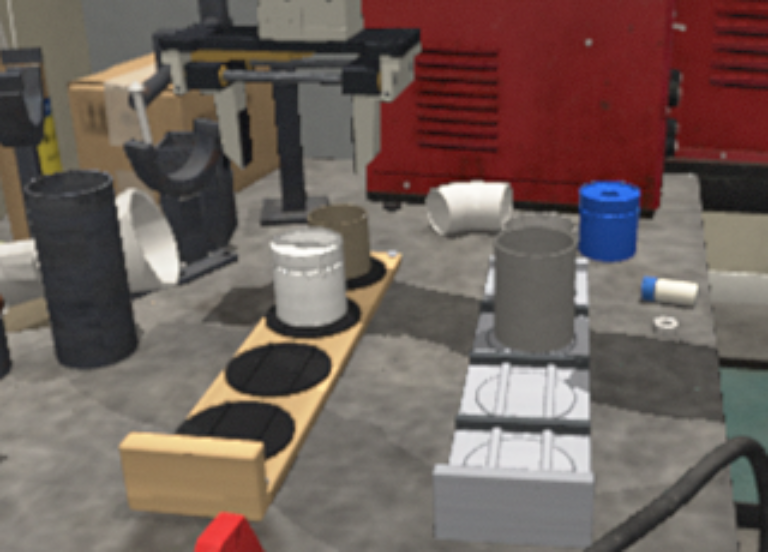

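tube_short stands upright in its bay at crop (536,290). The bright boss at crop (309,280) is clearly the alu_slug, and the blue one at (609,220) is untouched. I grip the boss lower so the pads cover more than its groove.

Emit:
arm_command([
  [[0,0.002,0.015,0,0,0],[0,0,0.03,0,0,0],[0,0,0.03,0,0,0],[0,0,0.025,0,0,0],[0,0,0.01,0,0,0],[0,0,0,0,0,0]],
])

```text
clock: 16.85
position: [0.6265, -0.1275, 0.0591]
ee_rot: [-2.219, -2.223, 0.001]
force: [-0.3, -0.5, 1.0]
width: 0.998
gripper_force: 0.0
```

Emit:
arm_command([
  [[0,0,0,0,0,0],[0,0,0,0,0,0],[0,0,0,0,0,0],[0,0,0,0,0,0],[0,0,0,0,0,0]],
], jaw=0.045, newtons=25)

```text
clock: 17.48
position: [0.6271, -0.1275, 0.06]
ee_rot: [2.219, 2.223, 0.0]
force: [-0.8, 1.2, 3.1]
width: 0.643
gripper_force: 25.0
```

Emit:
arm_command([
  [[0,0,-0.01,0,0,0],[0,0,-0.03,0,0,0],[0,0,-0.045,0,0,0],[0,0,-0.03,0,0,0],[0.01,-0.02,0,0,0,0],[0.02,-0.042,0,0,0,0],[0.024,-0.052,0,0,0,0],[0.022,-0.048,0,0,0,0],[0.012,-0.025,0,0,0,0],[0.006,-0.012,0,0,0,0]],
])

```text
clock: 18.73
position: [0.4264, -0.0333, 0.1749]
ee_rot: [-2.218, -2.224, -0.001]
force: [0.5, 0.4, -4.5]
width: 0.646
gripper_force: 25.0
```

Emit:
arm_command([
  [[0,0,0,0,0,0],[0,0,0,0,0,0]],
])

```text
clock: 18.98
position: [0.4293, -0.0344, 0.1751]
ee_rot: [2.219, 2.222, 0.001]
force: [0.0, -0.3, -4.5]
width: 0.647
gripper_force: 25.0
```

```bash
python3 plan.py .4272 -.0333 .053 1
```

```text
turn [0.0015 0.0005 0.0015] d [-0.0021  0.0011 -0.1221] t 18.98 F [ 0.  -0.3 -4.5] w 59.4 g 24.999411211101688
[0.0011, -0.0023, 0.122, 0.0015, 0.0005, 0.0015]
```

Emit:
arm_command([
  [[0.001,-0.001,0.02,0,0,0],[0,0,0.035,0,0,0],[0,0,0.035,0,0,0],[0,0,0.02,0,0,0],[0,0,0.008,0,0,0],[0,0,0.001,0,0,0],[0,0,0,0,0,0]],
])

```text
clock: 19.85
position: [0.4276, -0.033, 0.0563]
ee_rot: [2.219, 2.223, 0.001]
force: [0.4, -0.6, -4.9]
width: 0.645
gripper_force: 25.0
```

Emit:
arm_command([
  [[0,0,0.001,0,0,0],[0,0,0.001,0,0,0],[0,0,0,0,0,0]],
])

```text
clock: 20.23
position: [0.4269, -0.0328, 0.0539]
ee_rot: [2.219, 2.224, 0.001]
force: [-0.4, 0.3, -4.9]
width: 0.645
gripper_force: 25.0
```

Emit:
arm_command([
  [[0,0,0.001,0,0,0],[0,0,0.0005,0,0,0],[0,0,0,0,0,0]],
])

```text
clock: 20.6
position: [0.4269, -0.0327, 0.0528]
ee_rot: [-2.219, -2.223, -0.001]
force: [-2.9, 0.9, 10.4]
width: 0.647
gripper_force: 25.0
```

Emit:
arm_command([
  [[0,0,0,0,0,0],[0,0,0,0,0,0],[0,0,0,0,0,0],[0,0,0,0,0,0],[0,0,-0.01,0,0,0],[0,0,-0.03,0,0,0],[0,0,-0.04,0,0,0],[0,0,-0.035,0,0,0],[-0.02,0.02,0,0,0,0],[-0.036,0.04,0,0,0,0]],
], jaw=0.0918)

```text
clock: 21.85
position: [0.4872, -0.0876, 0.1685]
ee_rot: [-2.215, -2.227, -0.003]
force: [0.8, 1.3, 0.6]
width: 1.001
gripper_force: 0.0
```

Emit:
arm_command([
  [[-0.044,0.045,0,0,0,0],[-0.044,0.045,0,0,0,0],[-0.034,0.036,0,0,0,0],[-0.014,0.015,0,0,0,0],[0,0,0,0,0,0],[0,0,0,0,0,0]],
])

```text
clock: 22.6
position: [0.6269, -0.223, 0.1674]
ee_rot: [-2.218, -2.223, 0.0]
force: [-0.3, 0.0, 0.4]
width: 1.0
gripper_force: 0.0
```

```bash
python3 plan.py .6285 -.2248 .059 1; python3 - <<'E'
from h import *
g=grab('side','6'); cv2.imwrite('pics/s6.png',cv2.resize(g['pixels'][100:330,80:400,::-1],None,fx=2.4,fy=2.4))
E
```

```text
turn [-0.0006 -0.0006  0.0022] d [ 0.0016 -0.0018 -0.1084] t 22.6 F [-0.3  0.   0.4] w 91.8 g 0.0
[-0.0018, 0.0016, 0.1084, -0.0006, -0.0006, 0.0022]
```

View pics/s6.png

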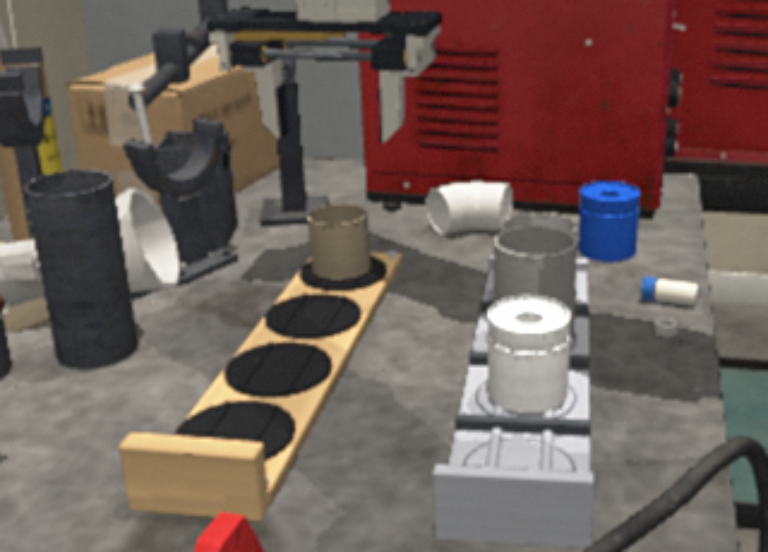

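The slug stands upright in its bay at crop (530,355). The jaws are over the ring at (338,240), which I grip next.

Emit:
arm_command([
  [[-0.002,0.001,0.015,0,0,0],[0,0,0.03,0,0,0],[0,0,0.03,0,0,0],[0,0,0.025,0,0,0],[0,0,0.01,0,0,0],[0,0,0,0,0,0]],
])

```text
clock: 23.4
position: [0.6281, -0.2255, 0.0566]
ee_rot: [-2.218, -2.223, 0.001]
force: [-0.5, -0.9, 0.4]
width: 0.999
gripper_force: 0.0
```

Emit:
arm_command([
  [[0,0,0,0,0,0],[0,0,0,0,0,0],[0,0,0,0,0,0],[0,0,0,0,0,0],[0,0,0,0,0,0],[0,0,0,0,0,0]],
], jaw=0.04, newtons=15)

```text
clock: 24.15
position: [0.6286, -0.2259, 0.0573]
ee_rot: [-2.219, -2.224, -0.0]
force: [-0.4, -0.4, 1.5]
width: 0.597
gripper_force: 15.0
```

Emit:
arm_command([
  [[0,0,-0.01,0,0,0],[0,0,-0.03,0,0,0],[0,0,-0.045,0,0,0],[0,0,-0.03,0,0,0],[0.02,-0.015,0,0,0,0],[0.04,-0.029,0,0,0,0],[0.05,-0.036,0,0,0,0],[0.05,-0.036,0,0,0,0],[0.05,-0.036,0,0,0,0],[0.04,-0.029,0,0,0,0]],
])

```text
clock: 25.4
position: [0.4455, 0.0256, 0.1726]
ee_rot: [-2.218, -2.224, -0.001]
force: [1.2, 0.5, -2.3]
width: 0.598
gripper_force: 15.0
```

Emit:
arm_command([
  [[0.024,-0.018,0,0,0,0],[0.0125,-0.009,0,0,0,0],[0,0,0,0,0,0],[0,0,0,0,0,0]],
])

```text
clock: 25.9
position: [0.4207, 0.0596, 0.1726]
ee_rot: [2.22, 2.222, 0.001]
force: [-0.1, 0.5, -1.4]
width: 0.596
gripper_force: 15.0
```

```bash
python3 plan.py .4207 .0607 .050 1
```

```text
turn [ 0.0009 -0.0001  0.0012] d [ 0.      0.0011 -0.1226] t 25.9 F [-0.1  0.5 -1.4] w 54.7 g 14.982793939998373
[0.0011, -0.0001, 0.1226, 0.0009, -0.0001, 0.0012]
```

Emit:
arm_command([
  [[0.001,0,0.02,0,0,0],[0,0,0.035,0,0,0],[0,0,0.035,0,0,0],[0,0,0.02,0,0,0],[0,0,0.009,0,0,0],[0,0,0.001,0,0,0],[0,0,0.001,0,0,0],[0,0,0,0,0,0]],
])

```text
clock: 26.9
position: [0.4205, 0.0614, 0.0518]
ee_rot: [2.219, 2.223, 0.002]
force: [0.7, -0.1, -1.9]
width: 0.597
gripper_force: 15.0
```

Emit:
arm_command([
  [[0,0,0.001,0,0,0],[0,0,0,0,0,0],[0,0,0,0,0,0]],
])

```text
clock: 27.28
position: [0.4203, 0.0614, 0.0504]
ee_rot: [2.219, 2.223, 0.001]
force: [1.4, 0.3, 0.1]
width: 0.595
gripper_force: 15.0
```

Touching down. One more half millimetre, then I release and clear the area.

Emit:
arm_command([
  [[0,0,0.0005,0,0,0],[0,0,0,0,0,0]],
])

```text
clock: 27.52
position: [0.4204, 0.0614, 0.05]
ee_rot: [2.219, 2.223, 0.001]
force: [0.9, -0.1, 4.9]
width: 0.601
gripper_force: 15.0
```

Emit:
arm_command([
  [[0,0,0,0,0,0],[0,0,0,0,0,0],[0,0,0,0,0,0],[0,0,0,0,0,0],[0,0,-0.01,0,0,0],[0,0,-0.03,0,0,0],[0,0,-0.045,0,0,0],[0,0,-0.05,0,0,0],[0,0,-0.045,0,0,0],[0.02,0,-0.02,0,0,0]],
], jaw=0.0918)

```text
clock: 28.78
position: [0.4208, 0.0802, 0.2528]
ee_rot: [2.222, 2.22, 0.006]
force: [0.3, 1.2, 0.2]
width: 0.997
gripper_force: 0.0
```

Emit:
arm_command([
  [[0.04,0,0,0,0,0],[0.045,0,0,0,0,0],[0.045,0,0,0,0,0],[0.045,0,0,0,0,0],[0.045,0,0,0,0,0],[0.03,0,0,0,0,0],[0,0,0,0,0,0]],
])

```text
clock: 29.65
position: [0.4187, 0.3334, 0.2499]
ee_rot: [2.215, 2.227, -0.0]
force: [0.3, -1.4, -0.2]
width: 0.997
gripper_force: 0.0
```

```bash
python3 - <<'E'
from h import *
T=grab('top','9'); S=grab('side','9')
cv2.imwrite('pics/t9.png',cv2.resize(T['pixels'][110:300,110:360,::-1],None,fx=3,fy=3))
print(arm.observe()['position'])
for n,c0,h in(('ring',(.4207,.0615),.067),('alu',(.4272,-.0333),.080),('tub',(.4338,-.1281),.097),('noz',(.4403,-.2229),.074)):
    for nm,g in(('top',T),('side',S)):
        C=cloud(g); m=(np.hypot(C[...,0]-c0[0],C[...,1]-c0[1])<.048)&(abs(C[...,2]-h)<.005); P=C[m][:,:2].astype(np.float32)
        if len(P)>10:
            c,r=cv2.minEnclosingCircle(P); d=np.array(c)-c0; print(n,nm,len(P),'err mm',np.round(d*1000,1),'r',round(r*1000,1),'z',np.round(np.median(C[m][:,2]),4))
E
python3 - <<'E'
import sys; sys.path.insert(0,'.')
E
```

```text
[0.41948336 0.33047396 0.24997087]
ring top 115 err mm [-1.2  1. ] r 28.2 z 0.066
ring side 242 err mm [0.4 1.8] r 29.1 z 0.0651
alu top 529 err mm [-1.6  0.6] r 30.2 z 0.0768
alu side 382 err mm [-0.4  1.4] r 30.5 z 0.0762
tub top 194 err mm [-1.7 -1.4] r 33.5 z 0.0966
tub side 191 err mm [-0.2 -0.4] r 34.7 z 0.0952
noz top 83 err mm [-1.9  0.7] r 33.6 z 0.0745
noz side 67 err mm [ 0.  -1.7] r 33.8 z 0.0719
```

View pics/t9.png

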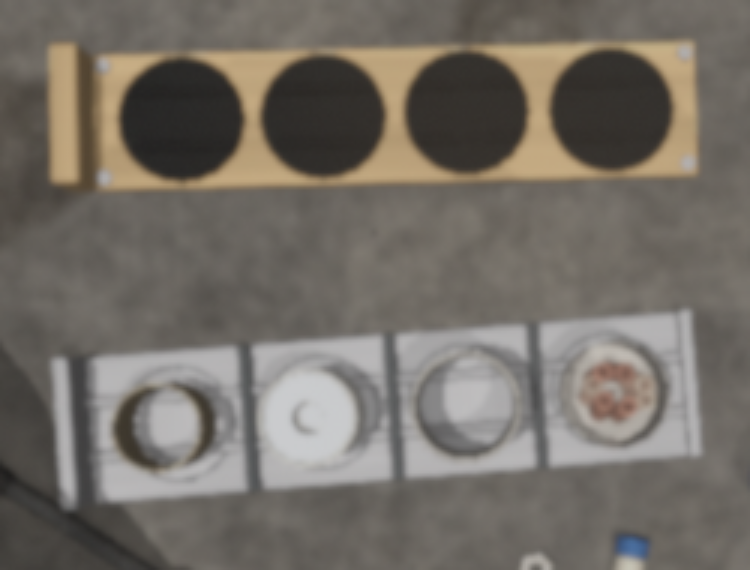

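All four parts stand upright in reverse order, at crop (163,425) ring, (310,415) slug, (467,402) tube and (613,392) can. Both cameras put them within about 2 mm of their bay centres, so I'm handing the job in.

```bash
python3 -c "
from cell import arm
print(arm.sign_off())"
```

```text
the job is handed in; nothing more can be done
None
```

I moved all four parts to the rack in reverse order and handed the job in at about 30 s on the robot's clock; each stands upright within about 2 mm of its bay centre, released, with the arm clear.

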